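# Close the dice flap, lower the double lid, lift off the outer lid

## Robot

A 6-joint arm with a two-finger parallel gripper is mounted at the origin on the work surface. World frame = base frame: x ahead of the robot, y to its left, z up, the work surface at z = 0. Lengths are in mm, angles in degrees, forces in N, time in s.
With the tool pointing down it reaches from about 300 to 850 mm from the base axis. Payload 4.2 kg.
Tool frame: the origin (TCP) lies on the centre line of the jaws, within the pads' length; the fingertips stand 14 mm ahead of it and the grasp point (between the pads) lies 5 mm behind it; z points along the fingers, y is the line along which they close (so a half turn about z gives the same grasp; the last joint's range is limited). The gripper opens to 91 mm and grips with 3 to 60 N. Pads are 32 mm wide; open, the fingers measure 118 mm over their backs; the gripper's body (76 mm by 178 mm) begins 60 mm behind the grasp point.
Start: joints at [64.114, 18.312, 89.639, -0, 72.044, -1.146], TCP at [240.645, 522.237, 227.976] pointing down, gripper open.
Joint ranges: [-177.97, 177.97], [-48.28, 115.42], [12.27, 149.76], [-77.06, 257.06], [2.81, 150.46], [-146.56, 146.56]. Speed limits (degrees/s): [147.25, 147.25, 180, 180, 180, 180].

## Interface

Orientations are given as [roll, pitch, yaw] about the fixed x, y, z axes, in that order (R = Rz(yaw) Ry(pitch) Rx(roll)).
In Python, from workcell import env gives the robot as it stands.
- The arm moves only by the tool arm_command, never from a script. Its argument "motion" is a list of rows, each an object with "offset": the shift along the tool's x, y, z in m, a list of three; "spin": the turn about the tool's z in rad. In form: [{"offset": [tx, ty, tz], "spin": spin}, ...]. A call has 1 to 5 rows; each row shifts and turns the commanded pose from where the row before left it, along the tool's axes as they then stand; what a row does not reach is not made up. A row lasts 1/8 s, in which the tool goes at most 62.5 mm and 10.7 degrees, less where a joint would pass 70% of its speed; a pose out of reach is approached as far as the arm can. A call with a gripper value outside its range is refused whole. "jaw" is the finger opening in m, from 0 to 0.0912, set as the call begins (left out, the last holds). The fingers move at their own pace and stop on an object; "newtons" is the grip in N (left out, the last holds). Time passes only in rows, so rows that do not move let the fingers close. It gives the time, the measured TCP pose, the force, the opening and the grip force at its end, in the units of the state.
- env.state(): the state, without advancing time (a new reading comes with each control period).
- env.grab_frame(name): name is "side" or "top"; returns (picture, depth): 384x512x3 uint8, blue, green, red; 384x512 float32, mm along the optical axis (not along the pixel's ray), 0 where there is no reading.
- env.camera_model(name): a dict with "fx", "fy", "cx", "cy" (pixels), "eye" and "rotation" of the camera in the world. Camera axes: x right, y down, z forward; pixel columns grow to the right and rows downward; lengths in mm; the calibration is good to about 2 mm. A picture is of the moment at which its call begins. camera_model takes no time and is no camera call.
- env.job_done(): hands the job in; it is judged then, once.
Trained networks look in the newest picture that a camera, given by its name, has taken for a name from the list of things; names that differ only in an ending like _2 or _b are one class to them, and where a whole thing is asked for, a point or a joint stands for the part that bears it (a point fixed in the world has none). Each returns a list of dicts, best first, with "score" (0 to 1); they miss things now and then, are a little off and sometimes report something else, mostly with a low value. They report only what shows in the picture. A call takes as long as a camera call.
- env.boxes_of(camera, target): "bbox" ([left, top, right, bottom] in pixels, round what is visible of it).
- env.pinpoint(camera, target): "location" ([column, row] in pixels: a listed point, or the origin of a listed thing).
The state is a dict: "time_s": time; "qpos": joint angles; "qvel": joint speeds; "effort": joint torques, N m; "ee_pos": TCP position; "ee_rot": TCP orientation; "force": force on the tool from outside, world axes, zero at the start; "torque": the same for the moment, N m; "gripper_width": finger opening in mm; "gripper_force": force on a finger pad.
Only numpy, scipy, OpenCV 4.12 (cv2) and the standard library are available. Lean on these libraries where they do the work, as an engineer would, in place of code of your own. Each camera call takes 0.05 s, during which the arm holds its last target. There are 200 camera calls.

## Task

Swing the little flap of the dice well fully shut so its tab drops behind the partition, then pick up the nested double lid (the inner lid's knob carries both), lower it as one piece squarely onto the box and let go. Now lift the outer lid alone (the collar round the knob is its own grip), leaving the inner lid seated undisturbed, and finish while still holding the outer lid level and still, about 10 cm or more above its place on the box, so that I can take it from you and polish it. Leave the dice cup, coaster, lamp and candy carousel where they are.

Things in the scene. Friction and masses are not known exactly. Their poses are not given: they have to be found in the camera images.
- box: Dark wooden sweets-and-dice box, open on top, fixed, on the robot's left or right. Outside 110 (own x) x 150 (own y) x 70 mm high, walls 5 mm: opening 100 x 140 mm. Origin: centre of its underside, z up. A partition across it at y = +21 mm (4 mm thick, top 19 mm below the rim) makes the dice well at the +y end; four 16 mm dice lie in it, sweets in the rest.
- box_rim (a point): Centre of the box's opening, level with the top of its rim (70 mm above the table); axes as the box.
- flap (a joint): Angle (rad) of the light wooden flap over the dice well: 0 = fully shut (level, top face 14 mm below the rim), 1.57 would be upright; starts at 0.9 to 1.45. To shut, it turns in towards the middle of the box and down to a firm stop at 0. The hinge is stiff (0.03 N m): the flap stays where left. 92 mm wide (along box x), 4 mm thick; a tab hangs 10 mm below its free edge.
- flap_hinge (a point): Middle of the flap's hinge line, which runs along the box's x at box y = +67 mm, 54 mm above the table, just inside the +y end wall.
- flap_edge (a point): Middle of the flap's free edge, 52 mm from the hinge line.
- inner_lid: Stainless inner lid, about 160 g; starts on the table inside the outer lid. Origin: centre of its underside, z up. Plug 92 (own x) x 132 (own y) x 8 mm, enters the box's opening with 4 mm play a side; above it a plate 110 x 150 x 6 mm that rests on the rim; then a knob. Seated, its origin is 8 mm below the rim and its y lies along the box's y, either way round.
- inner_knob (a point): Middle of the top of the inner lid's square knob, 62 mm above that lid's origin. The knob is 20 x 20 mm, sides along the lid's x and y, 48 mm tall; it stands up through the outer lid's hole, 24 mm higher than the collar.
- outer_lid: Brown wooden outer lid, about 170 g, loose on the inner lid's plate and carried by it when the knob is raised. Origin: centre of its lower edge, 9 mm above the inner lid's origin when nested, z up. Outside 122 (own x) x 162 (own y) mm, top face 8 mm above the origin. A 5 mm deep skirt goes round the inner plate with 3 mm play and does not reach below it.
- outer_collar (a point): Centre of the upper edge of the outer lid's square collar, 28 mm above that lid's origin. The collar is 50 x 50 mm outside, sides along the lid's x and y, walls 5 mm, 20 mm tall, round the 40 x 40 mm hole.
- dice_cup: Bystander: red plastic dice shaker cup, 74 mm across, 95 mm high, origin at the centre of its underside.
- coaster: Bystander: round stainless coaster, 94 mm across, 5 mm thick, origin under its centre.
- lamp: Bystander: small battery lamp, aluminium base 90 mm across with a toggle switch, shade 100 mm across, 175 mm high; origin under its base.
- carousel: Bystander: empty three-tier white plastic candy carousel, 170 mm across, 262 mm high; origin under its base.

How it is judged:
By the outcome, as a careful person would: the job done as asked, in the order asked, and still so for the second after the job is handed in, while the arm keeps its last pose, push and grip.
It also fails if it takes over 69 s, if anything falls off the work surface, if the arm or the gripper's body presses on something with over 40 N, if the wrist force passes 120 N, or if a joint passes its speed limit or range.

## Working session

There is one attempt and no reset: what is moved stays moved. The work goes in short steps, Python scripts to look and compute and a tool call to move; the robot and the scene stay as the last step left them, time stands still between calls to the robot, and variables do not carry over. Pictures are saved under pics/ and viewed, at most 10 in all, crops included, and the job is handed in when it is done.

Besides the shell and the picture viewer there is one more tool, called by a JSON object that holds its "api" and its "payload". arm_command: Moves the arm, as the interface text tells. Its arguments: {"type":"object","properties":{"motion":{"type":"array"},"jaw":{"type":"number"},"newtons":{"type":"number"}},"required":["motion"]}

```bash
ls; mkdir -p pics; cat > h.py <<'E'
from workcell import env
import numpy as np, cv2
def ray(cam,px):
    m=env.camera_model(cam); R=np.array(m["rotation"]); 
    d=np.array([(px[0]-m["cx"])/m["fx"],(px[1]-m["cy"])/m["fy"],1.]); return np.array(m["eye"]),R@d
def at_z(cam,px,z):
    e,d=ray(cam,px); return e+d*(z-e[2])/d[2]
def cloud(cam,dep):
    m=env.camera_model(cam); v,u=np.mgrid[:384,:512]
    c=np.stack([(u-m["cx"])/m["fx"]*dep,(v-m["cy"])/m["fy"]*dep,dep],-1)
    return c@np.array(m["rotation"]).T+np.array(m["eye"])
E
python3 - <<'E'
from h import *
for c in("side","top"):
    p,d=env.grab_frame(c); cv2.imwrite(f"pics/{c}0.png",p); np.save(c+"0.npy",d)
    m=env.camera_model(c); print(c,m["fx"],np.round(m["eye"]),np.round(m["rotation"],3).tolist())
    print(env.state()["ee_rot"])
    zs={"box":0,"box_rim":70,"flap_hinge":54,"flap_edge":95,"inner_lid":0,"inner_knob":62,"outer_lid":9,"outer_collar":37,"dice_cup":0,"coaster":0,"lamp":0,"carousel":0}
    for t,z in zs.items():
        r=env.pinpoint(c,t)[:2]
        print(t,[(np.round(x["location"]),round(x["score"],2),np.round(at_z(c,x["location"],z))) for x in r])
E
```

```text
pics
side 349.0128643687535 [ 161. -283.  643.] [-133.248, -0.076, -44.868]
[-1.79900881e+02 -2.10274137e-03  1.55260914e+02]Traceback (most recent call last):
  File "<stdin>", line 9, in <module>
  File "h.py", line 7, in at_z
    e,d=ray(cam,px); return e+d*(z-e[2])/d[2]
                                         ~^^^
IndexError: invalid index to scalar variable.
```

```bash
sed -i 's/^import numpy.*/import numpy as np, cv2\nfrom scipy.spatial.transform import Rotation as Ro/; s/np.array(m\["rotation"\])/Ro.from_euler("xyz",m["rotation"],degrees=True).as_matrix()/' h.py
python3 - <<'E'
from h import *
for c in("side","top"):
    p,d=env.grab_frame(c); cv2.imwrite(f"pics/{c}0.png",p); np.save(c+"0.npy",d)
    m=env.camera_model(c); print(c,m["fx"],np.round(m["eye"]),m["rotation"])
    zs={"box":0,"box_rim":70,"flap_hinge":54,"flap_edge":95,"inner_lid":0,"inner_knob":62,"outer_lid":9,"outer_collar":37,"dice_cup":0,"coaster":0,"lamp":0,"carousel":0}
    for t,z in zs.items():
        r=env.pinpoint(c,t)[:2]
        print(t,[(np.round(x["location"]).tolist(),round(x["score"],2),np.round(at_z(c,x["location"],z)).tolist()) for x in r])
E
```

```text
side 349.0128643687535 [ 161. -283.  643.] [-1.33248247e+02 -7.61519223e-02 -4.48675444e+01]
box [([221.0, 202.0], 0.6, [555.0, 227.0, 0.0])]
box_rim [([225.0, 187.0], 0.9, [551.0, 202.0, 70.0])]
flap_hinge [([210.0, 172.0], 0.54, [574.0, 286.0, 54.0])]
flap_edge [([214.0, 162.0], 0.62, [577.0, 269.0, 95.0])]
inner_lid [([360.0, 298.0], 0.62, [574.0, -178.0, 0.0]), ([354.0, 302.0], 0.58, [559.0, -175.0, 0.0])]
inner_knob [([360.0, 290.0], 0.8, [549.0, -179.0, 62.0]), ([374.0, 227.0], 0.16, [702.0, -116.0, 62.0])]
outer_lid [([358.0, 307.0], 0.87, [549.0, -188.0, 9.0])]
outer_collar [([358.0, 298.0], 0.63, [547.0, -181.0, 37.0]), ([307.0, 185.0], 0.3, [730.0, 87.0, 37.0])]
dice_cup [([310.0, 186.0], 0.64, [767.0, 103.0, 0.0])]
coaster [([231.0, 296.0], 0.72, [392.0, 9.0, 0.0]), ([359.0, 297.0], 0.54, [574.0, -176.0, 0.0])]
lamp [([374.0, 229.0], 0.82, [757.0, -102.0, 0.0]), ([359.0, 289.0], 0.7, [589.0, -166.0, 0.0])]
carousel [([113.0, 178.0], 0.97, [403.0, 510.0, 0.0])]
top 371.439067153879 [ 468.  164. 1028.] [-171.67708381    0.74959658  -90.86766836]
box [([244.0, 213.0], 0.85, [568.0, 218.0, 0.0])]
box_rim [([242.0, 217.0], 0.96, [553.0, 218.0, 70.0])]
flap_hinge [([221.0, 211.0], 0.76, [570.0, 275.0, 54.0]), ([391.0, 215.0], 0.3, [551.0, -170.0, 54.0])]
flap_edge [([234.0, 211.0], 0.67, [566.0, 239.0, 95.0])]
inner_lid [([388.0, 216.0], 0.72, [554.0, -179.0, 0.0]), ([241.0, 214.0], 0.27, [567.0, 227.0, 0.0])]
inner_knob [([398.0, 213.0], 0.48, [555.0, -186.0, 62.0])]
outer_lid [([389.0, 217.0], 0.69, [552.0, -179.0, 9.0])]
outer_collar [([392.0, 219.0], 0.56, [543.0, -178.0, 37.0])]
dice_cup [([281.0, 147.0], 0.96, [756.0, 111.0, 0.0])]
coaster [([323.0, 277.0], 0.77, [392.0, 6.0, 0.0])]
lamp [([356.0, 147.0], 0.7, [752.0, -102.0, 0.0])]
carousel [([130.0, 275.0], 0.9, [404.0, 530.0, 0.0])]
```

View pics/side0.png

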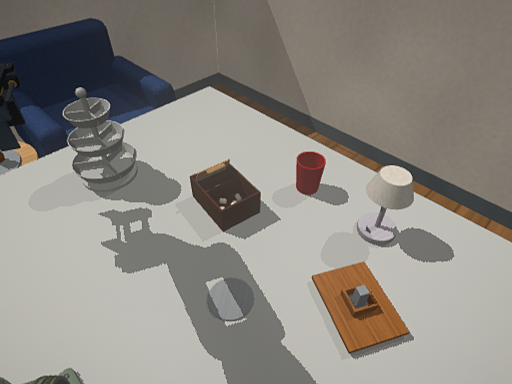

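View pics/top0.png

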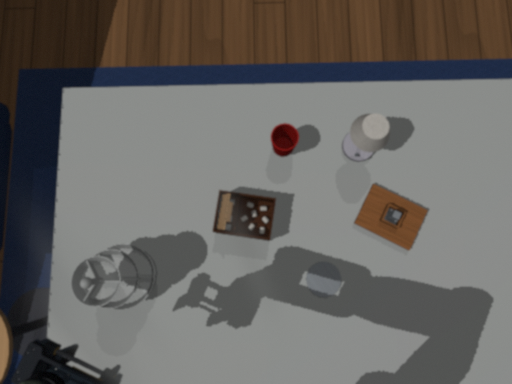

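Side: box around (225,195) with flap up at its far-left end (212,170); lid assembly at (360,305). Top: box (216–275, 192–238), flap strip (225,211), lid centred (391,216). Now I fit box and lid poses from depth.

```bash
cat >> h.py <<'E'
def rect(P,c,r,zlo,zhi):
    q=P.reshape(-1,3); q=q[(np.abs(q[:,0]-c[0])<r)&(np.abs(q[:,1]-c[1])<r)&(q[:,2]>zlo)&(q[:,2]<zhi)]
    R=cv2.minAreaRect(q[:,:2].astype(np.float32)); return R,len(q),np.median(q,0).round(1)
E
python3 - <<'E'
from h import *
for c in("top","side"):
    P=cloud(c,np.load(c+"0.npy"))
    print(c,"table",np.median(P[...,2]))
    print("rim",rect(P,(555,220),110,62,76))
    print("lid",rect(P,(552,-180),120,9,25))
    print("collar",rect(P,(552,-180),60,30,44)); print("knob",rect(P,(552,-180),60,52,72))
    q=P.reshape(-1,3); q=q[(abs(q[:,0]-560)<100)&(abs(q[:,1]-240)<80)&(q[:,2]>80)]; print("flap",len(q),q.min(0),q.max(0)) if len(q) else 0
    q=q[np.argsort(-q[:,2])][:40:4]; print(q.round())
E
```

```text
top table -0.6388351462700257
rim (((557.3589477539062, 213.22552490234375), (150.4748077392578, 109.97117614746094), 80.73009490966797), 499, array([563.3, 242.1,  69.9]))
lid (((550.8881225585938, -182.719482421875), (163.06417846679688, 124.43556213378906), 61.837833404541016), 2436, array([ 548.5, -178.9,   18.2]))
collar (((551.3029174804688, -181.9532470703125), (50.9973258972168, 50.874446868896484), 61.07537078857422), 186, array([ 550.7, -180.2,   36.8]))
knob (((551.3519897460938, -181.8526153564453), (19.397037506103516, 19.416194915771484), 56.958702087402344), 66, array([ 551.1, -181.6,   61.7]))
flap 1064 [467.99486061 164.10061786  80.18689656] [ 610.92299187  272.54048673 1027.5142863 ]
[[ 468.  164. 1028.]
 [ 468.  164. 1028.]
 [ 468.  164. 1028.]
 [ 468.  164. 1028.]
 [ 468.  164. 1028.]
 [ 468.  164. 1028.]
 [ 468.  164. 1028.]
 [ 468.  164. 1028.]
 [ 468.  164. 1028.]
 [ 468.  164. 1028.]]
side table 0.830172740857904
rim (((558.2852783203125, 213.19818115234375), (152.92617797851562, 111.10955810546875), 80.71646118164062), 554, array([540. , 184.4,  69.8]))
lid (((552.3682250976562, -181.57789611816406), (163.38172912597656, 124.13329315185547), 62.013153076171875), 4371, array([ 540.6, -195.7,   19. ]))
collar (((552.1527099609375, -181.57937622070312), (51.15892791748047, 51.182716369628906), 62.44830322265625), 378, array([ 544.9, -186.5,   37.4]))
knob (((551.8578491210938, -182.29852294921875), (20.711713790893555, 19.42893409729004), 62.553531646728516), 147, array([ 549. , -182.9,   62.4]))
flap 180 [520.76105697 242.00502487  80.62693795] [610.3395801  270.57406833 103.8350618 ]
[[573. 253. 104.]
 [596. 250. 102.]
 [591. 251. 101.]
 [601. 247. 101.]
 [551. 258. 101.]
 [534. 259. 101.]
 [565. 256. 100.]
 [596. 253. 100.]
 [564. 258. 100.]
 [590. 254. 100.]]
```

{"api": "arm_command", "payload": {"motion": [{"offset": [0, 0, -0.06], "spin": 0}, {"offset": [0, 0, -0.06], "spin": 0}, {"offset": [-0.05, -0.01, 0], "spin": -0.09}, {"offset": [-0.05, -0.01, 0], "spin": -0.09}, {"offset": [-0.05, -0.01, 0], "spin": -0.09}], "jaw": 0, "newtons": 20}}

```text
time_s: 2.02
ee_pos: [372.5, 443.0, 348.4]
ee_rot: [180.0, 0.0, 170.9]
force: [-0.3, -0.3, -1.3]
gripper_width: 44.1
gripper_force: 0.0
```

```bash
cat > go.py <<'E'
from h import *
import sys
# go.py x y z yaw : total offset (mm) in tool axes and spin; box coords if first arg 'b': b bx by z yaw
a=sys.argv[1:]; B=np.array([557.8,213.2]); th=np.radians(-9.3)
s=env.state(); R=Ro.from_euler("xyz",s["ee_rot"],degrees=True)
if a[0]=='b':
    x,y,z,w=map(float,a[1:]); xy=B+np.array([[np.cos(th),-np.sin(th)],[np.sin(th),np.cos(th)]])@[x,y]
else:
    x,y,z,w=map(float,a); xy=[x,y]
d=np.array([*xy,z])-s["ee_pos"]; dw=(w-s["ee_rot"][2]+180)%360-180
print("t",round(s["time_s"],2),"pos",np.round(s["ee_pos"],1),"rot",np.round(s["ee_rot"],2),"F",np.round(s["force"],1),"w",round(s["gripper_width"],1),"gf",round(s["gripper_force"],1))
print("offset mm",R.inv().apply(d).round(1),"spin",round(-np.radians(dw),3),"world",d.round(1))
E
python3 go.py b 0 68 200 170.7
```

```text
t 2.02 pos [372.5 443.  348.4] rot [1.7995e+02 2.0000e-02 1.7093e+02] F [-0.3 -0.3 -1.3] w 44.1 gf 0.0
offset mm [-219.4 -129.9  148.4] spin 0.004 world [ 196.3 -162.7 -148.4]
```

{"api": "arm_command", "payload": {"motion": [{"offset": [-0.045, -0.026, 0], "spin": 0.004}, {"offset": [-0.045, -0.026, 0], "spin": 0}, {"offset": [-0.045, -0.026, 0.04], "spin": 0}, {"offset": [-0.044, -0.026, 0.04], "spin": 0}, {"offset": [-0.04, -0.026, 0.04], "spin": 0}]}}

```text
time_s: 2.65
ee_pos: [564.2, 281.3, 230.4]
ee_rot: [180.0, 0.0, 170.5]
force: [0.5, -0.8, -0.2]
gripper_width: 0.6
gripper_force: 0.0
```

```bash
python3 go.py b 0 68.5 104 170.7
```

```text
t 2.65 pos [564.2 281.3 230.4] rot [1.7996e+02 5.0000e-02 1.7049e+02] F [ 0.5 -0.8 -0.2] w 0.6 gf 0.0
offset mm [-4.600e+00  1.000e-01  1.264e+02] spin -0.004 world [   4.7   -0.5 -126.4]
```

{"api": "arm_command", "payload": {"motion": [{"offset": [-0.004, 0, 0.04], "spin": 0}, {"offset": [0, 0, 0.04], "spin": 0}, {"offset": [0, 0, 0.03], "spin": 0}, {"offset": [0, 0, 0.015], "spin": 0}, {"offset": [0, 0, 0], "spin": 0}]}}

```text
time_s: 3.28
ee_pos: [566.6, 281.8, 105.8]
ee_rot: [-180.0, -0.1, 170.5]
force: [0.2, -0.3, 0.4]
gripper_width: 0.3
gripper_force: 0.0
```

```bash
python3 go.py b 0 53.5 96 170.7; python3 - <<'E'
from h import *
p,d=env.grab_frame("side"); cv2.imwrite("pics/s1.png",cv2.resize(p[120:260,150:330],None,fx=4,fy=4))
E
```

```text
t 3.27 pos [566.6 281.8 105.8] rot [-1.7996e+02 -7.0000e-02  1.7050e+02] F [ 0.2 -0.3  0.4] w 0.3 gf 0.0
offset mm [ -2.5 -15.6   9.8] spin -0.003 world [ -0.1 -15.8  -9.8]
```

View pics/s1.png

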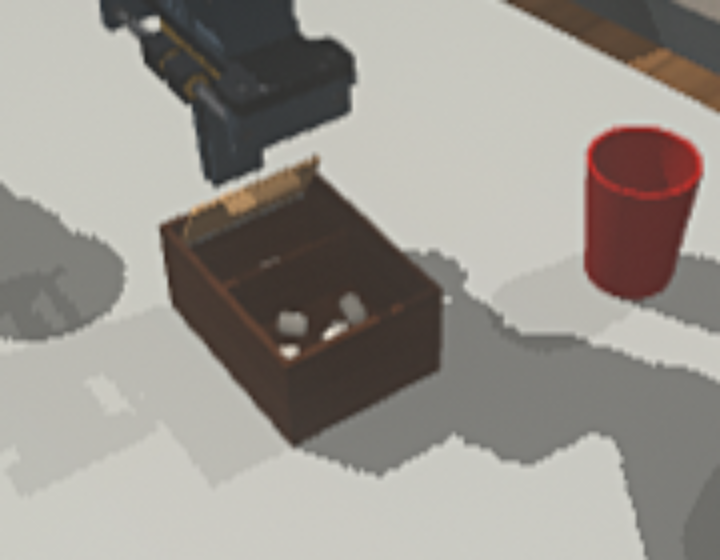

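The fingers (crop ~(225,170)) stand just behind the flap (190–320,160–230). Push it over in an arc.

{"api": "arm_command", "payload": {"motion": [{"offset": [-0.002, -0.01, 0.005], "spin": 0}, {"offset": [0, -0.006, 0.005], "spin": 0}, {"offset": [0, -0.008, 0.01], "spin": 0}, {"offset": [0, -0.008, 0.011], "spin": 0}, {"offset": [0, 0, 0], "spin": 0}]}}

```text
time_s: 3.95
ee_pos: [562.4, 248.7, 73.8]
ee_rot: [-179.9, -0.2, 170.5]
force: [-0.5, -0.2, 0.1]
gripper_width: 0.5
gripper_force: 0.0
```

```bash
python3 go.py b 0 37 70 170.7
```

```text
t 3.95 pos [562.4 248.7  73.8] rot [-1.7988e+02 -1.7000e-01  1.7046e+02] F [-0.5 -0.2  0.1] w 0.5 gf 0.0
offset mm [-1.2  1.2  3.8] spin -0.004 world [ 1.4  1.  -3.8]
```

{"api": "arm_command", "payload": {"motion": [{"offset": [0, -0.003, 0.003], "spin": 0}, {"offset": [0, 0, 0.002], "spin": 0}, {"offset": [0, 0, 0], "spin": 0}]}}

```text
time_s: 4.32
ee_pos: [563.1, 247.1, 70.4]
ee_rot: [180.0, 0.0, 170.5]
force: [0.3, -0.3, -0.4]
gripper_width: 0.6
gripper_force: 0.0
```

{"api": "arm_command", "payload": {"motion": [{"offset": [0, 0, 0.002], "spin": 0}, {"offset": [0, 0, 0.001], "spin": 0}, {"offset": [0, 0, 0], "spin": 0}]}}

```text
time_s: 4.7
ee_pos: [563.2, 247.2, 70.1]
ee_rot: [180.0, 0.1, 170.5]
force: [-3.4, -1.0, 14.8]
gripper_width: 0.9
gripper_force: 7.3
```

{"api": "arm_command", "payload": {"motion": [{"offset": [0, 0, -0.05], "spin": 0}, {"offset": [0, 0, -0.05], "spin": 0}, {"offset": [0, -0.055, -0.03], "spin": 0}, {"offset": [0, -0.06, 0], "spin": 0}, {"offset": [0, -0.06, 0], "spin": 0}]}}

```text
time_s: 5.32
ee_pos: [534.0, 73.2, 197.9]
ee_rot: [180.0, 0.1, 170.6]
force: [0.2, -0.1, 0.6]
gripper_width: 0.7
gripper_force: 0.0
```

```bash
python3 go.py 551.7 -182 150 152
```

```text
t 5.33 pos [534.   73.2 197.9] rot [1.7998e+02 1.0000e-01 1.7057e+02] F [ 0.2 -0.1  0.6] w 0.7 gf 0.0
offset mm [ -59.2 -248.9   47.9] spin 0.324 world [  17.7 -255.2  -47.9]
```

{"api": "arm_command", "payload": {"motion": [{"offset": [-0.012, -0.05, 0], "spin": 0}, {"offset": [-0.012, -0.05, 0], "spin": 0}, {"offset": [-0.012, -0.05, 0], "spin": 0}, {"offset": [-0.012, -0.05, 0], "spin": 0}, {"offset": [-0.011, -0.045, 0.01], "spin": 0.12}], "jaw": 0.06}}

```text
time_s: 5.95
ee_pos: [552.5, -178.8, 187.9]
ee_rot: [180.0, 0.1, 163.4]
force: [-0.1, 0.4, 0.0]
gripper_width: 47.8
gripper_force: 0.0
```

{"api": "arm_command", "payload": {"motion": [{"offset": [0, 0, 0.02], "spin": 0.12}, {"offset": [0, 0, 0.01], "spin": 0.08}, {"offset": [0, 0, 0], "spin": 0}]}}

```text
time_s: 6.32
ee_pos: [551.4, -176.7, 156.4]
ee_rot: [-180.0, -0.1, 152.2]
force: [-0.4, 0.2, -0.6]
gripper_width: 59.5
gripper_force: 0.0
```

```bash
python3 go.py 551.7 -182 56 152; python3 - <<'E'
from h import *
p,d=env.grab_frame("side"); cv2.imwrite("pics/s2.png",cv2.resize(p[140:350,150:430],None,fx=2.8,fy=2.8))
P=cloud("side",d); print("lid",rect(P,(552,-180),120,9,25))
p,d=env.grab_frame("top"); P=cloud("top",d)
q=P.reshape(-1,3)-[557.8,213.2,0]; c,s=np.cos(np.radians(-9.3)),np.sin(np.radians(-9.3))
bx,by=c*q[:,0]+s*q[:,1],-s*q[:,0]+c*q[:,1]
for y0 in range(-10,66,8):
    k=(abs(bx)<35)&(abs(by-y0)<4); print(y0,np.median(q[k,2]).round(1),end="; ")
E
```

```text
t 6.33 pos [ 551.4 -176.7  156.4] rot [-1.7999e+02 -1.1000e-01  1.5221e+02] F [-0.4  0.2 -0.6] w 59.5 gf 0.0
offset mm [ -2.9  -4.5 100.4] spin 0.004 world [   0.3   -5.3 -100.4]
lid (((552.260009765625, -181.46690368652344), (163.32638549804688, 123.83982849121094), 61.836891174316406), 4366, array([ 540.3, -196.2,   19.1]))
-10 5.1; -2 6.0; 6 5.5; 14 6.8; 22 56.4; 30 56.4; 38 56.4; 46 56.2; 54 56.4; 62 56.7;
```

View pics/s2.png

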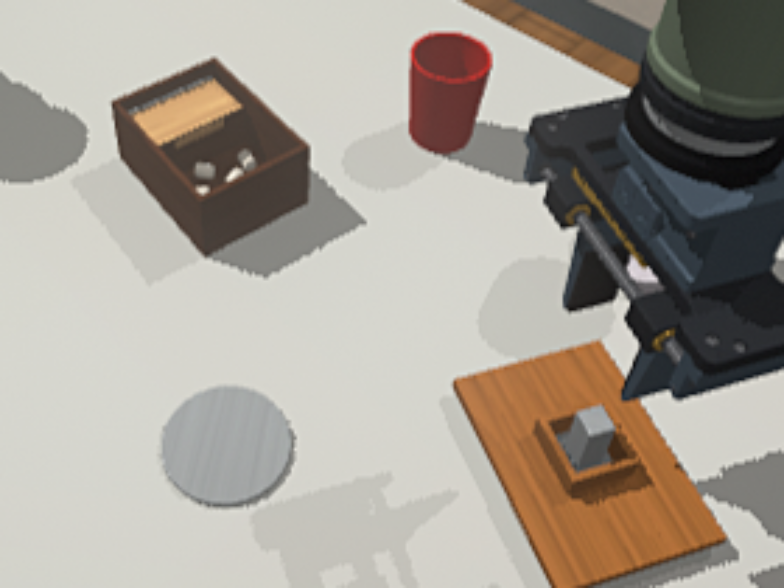

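The flap (crop 135–240,80–145) lies level at 56 mm, shut; the lid and its knob (590,440) are clear under the gripper. Descend and grip.

{"api": "arm_command", "payload": {"motion": [{"offset": [-0.003, -0.0045, 0.03], "spin": 0.004}, {"offset": [0, 0, 0.03], "spin": 0}, {"offset": [0, 0, 0.025], "spin": 0}, {"offset": [0, 0, 0.016], "spin": 0}, {"offset": [0, 0, 0], "spin": 0}]}}

```text
time_s: 7.05
ee_pos: [552.2, -182.0, 55.7]
ee_rot: [-180.0, -0.1, 152.0]
force: [0.6, 0.3, 1.0]
gripper_width: 60.1
gripper_force: 0.0
```

{"api": "arm_command", "payload": {"motion": [{"offset": [0, 0, 0], "spin": 0}, {"offset": [0, 0, 0], "spin": 0}, {"offset": [0, 0, 0], "spin": 0}, {"offset": [0, 0, 0], "spin": 0}], "jaw": 0, "newtons": 40}}

```text
time_s: 7.55
ee_pos: [552.6, -182.3, 56.5]
ee_rot: [180.0, 0.0, 151.9]
force: [-0.6, 0.5, 0.3]
gripper_width: 22.7
gripper_force: 0.0
```

{"api": "arm_command", "payload": {"motion": [{"offset": [0, 0, 0], "spin": 0}, {"offset": [0, 0, 0], "spin": 0}, {"offset": [0, 0, -0.02], "spin": 0}, {"offset": [0, 0, -0.04], "spin": 0}, {"offset": [0, 0, -0.04], "spin": 0}]}}

```text
time_s: 8.18
ee_pos: [551.7, -182.1, 156.1]
ee_rot: [-180.0, -0.2, 151.9]
force: [0.7, -0.9, -3.0]
gripper_width: 20.2
gripper_force: 40.0
```

```bash
python3 go.py 557.8 213.2 190 170.7
```

```text
t 8.18 pos [ 551.7 -182.1  156.1] rot [-1.7997e+02 -1.5000e-01  1.5194e+02] F [ 0.7 -0.9 -3. ] w 20.2 gf 40.0
offset mm [180.7 351.7 -33.6] spin -0.327 world [  6.1 395.3  33.9]
```

{"api": "arm_command", "payload": {"motion": [{"offset": [0.009, 0.018, -0.01], "spin": 0}, {"offset": [0.018, 0.035, -0.012], "spin": 0}, {"offset": [0.018, 0.035, -0.012], "spin": 0}, {"offset": [0.018, 0.035, 0], "spin": 0}, {"offset": [0.018, 0.035, 0], "spin": 0}]}}

```text
time_s: 8.8
ee_pos: [553.7, -2.1, 188.2]
ee_rot: [-179.9, -0.2, 152.0]
force: [0.7, 0.1, -3.7]
gripper_width: 19.7
gripper_force: 40.0
```

{"api": "arm_command", "payload": {"motion": [{"offset": [0.018, 0.035, 0], "spin": 0}, {"offset": [0.018, 0.035, 0], "spin": 0}, {"offset": [0.018, 0.035, 0], "spin": 0}, {"offset": [0.018, 0.035, 0], "spin": 0}, {"offset": [0.01, 0.02, 0], "spin": 0}]}}

```text
time_s: 9.43
ee_pos: [556.5, 177.4, 188.2]
ee_rot: [-179.9, -0.2, 152.1]
force: [0.1, 0.5, -3.5]
gripper_width: 19.7
gripper_force: 40.0
```

```bash
python3 go.py 557.8 213.2 190 170.7
```

```text
t 9.43 pos [556.5 177.4 188.2] rot [-1.7987e+02 -1.7000e-01  1.5207e+02] F [ 0.1  0.5 -3.5] w 19.7 gf 40.0
offset mm [15.7 32.2 -1.8] spin -0.325 world [ 1.3 35.8  1.8]
```

{"api": "arm_command", "payload": {"motion": [{"offset": [0.008, 0.016, 0], "spin": 0}, {"offset": [0.0077, 0.016, 0], "spin": -0.1}, {"offset": [0, 0, 0], "spin": -0.12}, {"offset": [0, 0, 0], "spin": -0.105}, {"offset": [0, 0, 0], "spin": 0}]}}

```text
time_s: 10.05
ee_pos: [559.3, 210.3, 189.8]
ee_rot: [-180.0, -0.0, 170.4]
force: [0.3, -0.7, -2.1]
gripper_width: 19.9
gripper_force: 40.0
```

```bash
python3 go.py 557.8 213.2 155 170.7;  python3 - <<'E'
from h import *
for c in ("side","top"):
    p,d=env.grab_frame(c); cv2.imwrite(f"pics/{c}3.png",cv2.resize(p[130:270,140:320],None,fx=4,fy=4)); P=cloud(c,d)
    print("lid",rect(P,(557.8,213),120,144,158)); print("lid",rect(P,(557.8,213),120,146,156))
E
```

```text
t 10.05 pos [559.3 210.3 189.8] rot [-1.7996e+02 -4.0000e-02  1.7045e+02] F [ 0.3 -0.7 -2.1] w 19.9 gf 40.0
offset mm [ 1.9  2.7 34.8] spin -0.004 world [ -1.5   2.9 -34.8]
lid (((557.199951171875, 207.51986694335938), (165.17518615722656, 123.48793029785156), 80.46683502197266), 1971, array([535.9, 177.8, 152.3]))
lid (((557.199951171875, 207.51986694335938), (165.17518615722656, 123.48793029785156), 80.46683502197266), 1889, array([536.2, 177.6, 152.3]))
lid (((518.2730102539062, 207.02809143066406), (148.08070373535156, 47.409976959228516), 80.42436981201172), 868, array([511.3, 203.3, 151.7]))
lid (((518.2730102539062, 207.02809143066406), (148.08070373535156, 47.409976959228516), 80.42436981201172), 866, array([511.3, 203.2, 151.7]))
```

View pics/side3.png

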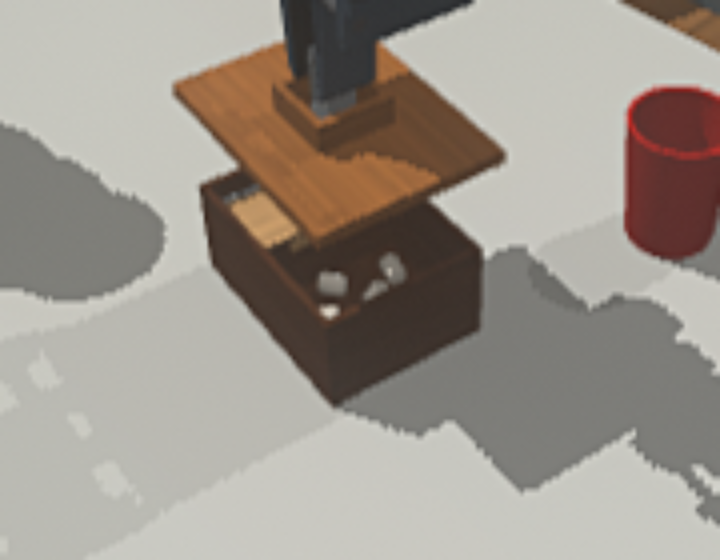

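The nested lids hang level over the box (crop 175–505, 40–245), aligned with it. Correct the last 3 mm and lower.

{"api": "arm_command", "payload": {"motion": [{"offset": [0.0019, 0.0027, 0.01], "spin": -0.004}, {"offset": [0, 0, 0.015], "spin": 0}, {"offset": [0, 0, 0.015], "spin": 0}, {"offset": [0, 0, 0.015], "spin": 0}, {"offset": [0, 0, 0], "spin": 0}]}}

```text
time_s: 10.78
ee_pos: [557.0, 213.2, 133.3]
ee_rot: [-179.9, -0.2, 170.8]
force: [-0.5, -0.1, -3.6]
gripper_width: 19.7
gripper_force: 40.0
```

```bash
python3 go.py 557.8 213.2 119 170.7
```

```text
t 10.78 pos [557.  213.2 133.3] rot [-179.89   -0.19  170.78] F [-0.5 -0.1 -3.6] w 19.7 gf 40.0
offset mm [-0.9  0.1 14.3] spin 0.001 world [  0.8  -0.  -14.3]
```

{"api": "arm_command", "payload": {"motion": [{"offset": [-0.0006, 0, 0.006], "spin": 0}, {"offset": [0, 0, 0.004], "spin": 0}, {"offset": [0, 0, 0.002], "spin": 0}, {"offset": [0, 0, 0], "spin": 0}]}}

```text
time_s: 11.28
ee_pos: [558.6, 213.5, 123.3]
ee_rot: [180.0, 0.0, 170.8]
force: [-0.6, -0.1, -3.7]
gripper_width: 19.7
gripper_force: 40.0
```

{"api": "arm_command", "payload": {"motion": [{"offset": [0, 0, 0.002], "spin": 0}, {"offset": [0, 0, 0.001], "spin": 0}, {"offset": [0, 0, 0], "spin": 0}]}}

```text
time_s: 11.65
ee_pos: [558.6, 213.5, 120.2]
ee_rot: [180.0, -0.0, 170.8]
force: [0.6, 0.1, -2.9]
gripper_width: 19.7
gripper_force: 40.0
```

{"api": "arm_command", "payload": {"motion": [{"offset": [0, 0, 0.001], "spin": 0}, {"offset": [0, 0, 0.001], "spin": 0}, {"offset": [0, 0, 0], "spin": 0}]}}

```text
time_s: 12.02
ee_pos: [558.6, 213.5, 118.5]
ee_rot: [180.0, 0.0, 170.8]
force: [-0.9, -0.6, -1.4]
gripper_width: 19.6
gripper_force: 40.0
```

{"api": "arm_command", "payload": {"motion": [{"offset": [0, 0, 0.001], "spin": 0}, {"offset": [0, 0, 0], "spin": 0}]}}

```text
time_s: 12.28
ee_pos: [558.7, 213.6, 118.5]
ee_rot: [180.0, 0.0, 170.8]
force: [-2.4, -0.6, 4.9]
gripper_width: 19.7
gripper_force: 40.0
```

{"api": "arm_command", "payload": {"motion": [{"offset": [0, 0, -0.0005], "spin": 0}, {"offset": [0, 0, 0], "spin": 0}, {"offset": [0, 0, 0], "spin": 0}, {"offset": [0, 0, 0], "spin": 0}, {"offset": [0, 0, 0], "spin": 0}], "jaw": 0.085}}

```text
time_s: 12.9
ee_pos: [558.6, 213.5, 117.6]
ee_rot: [180.0, -0.0, 170.8]
force: [0.1, 0.5, 0.2]
gripper_width: 67.1
gripper_force: 0.0
```

{"api": "arm_command", "payload": {"motion": [{"offset": [0, 0, -0.03], "spin": 0}, {"offset": [0, 0, -0.04], "spin": 0}, {"offset": [0, 0, -0.04], "spin": 0}, {"offset": [0, 0, 0], "spin": 0}]}}

```text
time_s: 13.4
ee_pos: [560.4, 214.2, 231.5]
ee_rot: [179.8, 0.4, 170.8]
force: [-0.2, 0.1, 0.3]
gripper_width: 84.9
gripper_force: 0.0
```

```bash
cat > m.py <<'E'
from h import *
import sys
for c in ("side","top"):
    p,d=env.grab_frame(c); cv2.imwrite(f"pics/{c}{sys.argv[1]}.png",cv2.resize(p[100:270,140:320],None,fx=3.5,fy=3.5)); P=cloud(c,d)
    print(c); 
    for n,a,b,r in (("lid",72,86,110),("collar",93,103,45),("knob",116,130,30)):
        try: print(n,[np.round(v,1) for v in rect(P,(557.8,213),r,a,b)[0]],rect(P,(557.8,213),r,a,b)[1:])
        except Exception as e: print(n,"none")
E
python3 m.py 4; python3 go.py 557.8 213.2 97 170.7
```

```text
side
lid [array([556.7, 211.7]), array([165.5, 123.8]), np.float64(81.1)] (2044, array([542.5, 188. ,  81.1]))
collar [array([556.5, 211.2]), array([52.4, 52.5]), np.float64(78.1)] (202, array([549.3, 203. ,  99.3]))
knob [array([557.8, 212.5]), array([21.1, 19.6]), np.float64(76.6)] (74, array([556.3, 209.6, 124.2]))
top
lid [array([517.7, 216.8]), array([161.7,  45.4]), np.float64(80.8)] (1025, array([515.5, 219.1,  80. ]))
collar [array([534.5, 214.3]), array([49. ,  7.5]), np.float64(80.5)] (48, array([533.9, 215.3,  99.3]))
knob [array([0., 0.]), array([0., 0.]), np.float64(0.0)] (0, array([nan, nan, nan]))
t 13.5 pos [558.4 213.4 227.5] rot [-1.8000e+02 -1.0000e-02  1.7079e+02] F [-0.1  0.3 -0.1] w 85.1 gf 0.0
offset mm [  0.5  -0.3 130.5] spin 0.002 world [  -0.6   -0.2 -130.5]
  return _methods._mean(a, axis=axis, dtype=dtype,
  ret = um.true_divide(
```

View pics/side4.png

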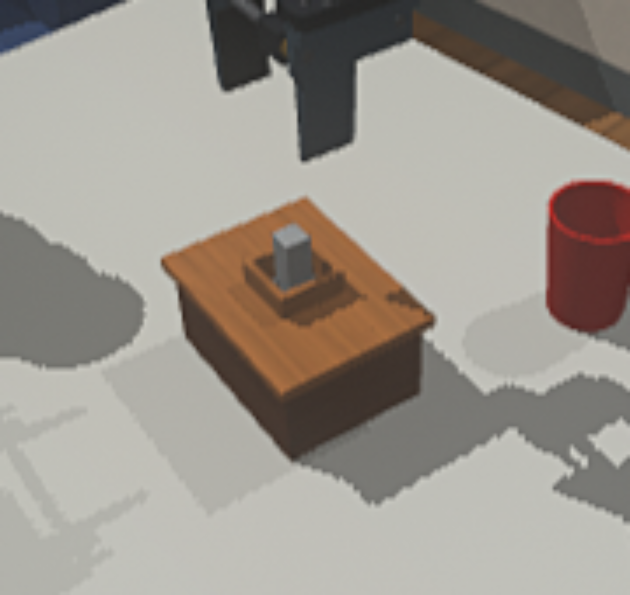

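The lids sit squarely on the box (crop 165–435, 200–390), heights 80/99/124 as they should be. Now the collar.

```bash
python3 go.py 556.5 211.3 96.5 170.8
```

```text
t 13.5 pos [558.4 213.4 227.5] rot [-1.8000e+02 -1.0000e-02  1.7079e+02] F [-0.1  0.3 -0.1] w 85.1 gf 0.0
offset mm [  1.5  -2.4 131. ] spin -0.0 world [  -1.9   -2.1 -131. ]
```

{"api": "arm_command", "payload": {"motion": [{"offset": [0.0015, -0.0024, 0.035], "spin": 0}, {"offset": [0, 0, 0.035], "spin": 0}, {"offset": [0, 0, 0.03], "spin": 0}, {"offset": [0, 0, 0.015], "spin": 0}, {"offset": [0, 0, 0], "spin": 0}]}}

```text
time_s: 14.12
ee_pos: [555.8, 211.1, 111.1]
ee_rot: [-179.9, -0.2, 170.8]
force: [-0.7, -0.3, 0.2]
gripper_width: 85.3
gripper_force: 0.0
```

```bash
python3 go.py 556.5 211.3 96.5 170.8
```

```text
t 14.12 pos [555.8 211.1 111.1] rot [-179.91   -0.18  170.78] F [-0.7 -0.3  0.2] w 85.3 gf 0.0
offset mm [-0.7  0.3 14.6] spin -0.0 world [  0.7   0.2 -14.6]
```

{"api": "arm_command", "payload": {"motion": [{"offset": [0, 0, 0.009], "spin": 0}, {"offset": [0, 0, 0.006], "spin": 0}, {"offset": [0, 0, 0], "spin": 0}, {"offset": [0, 0, 0], "spin": 0}]}}

```text
time_s: 14.62
ee_pos: [557.0, 211.5, 98.1]
ee_rot: [180.0, 0.0, 170.8]
force: [0.3, -0.7, 0.4]
gripper_width: 85.0
gripper_force: 0.0
```

{"api": "arm_command", "payload": {"motion": [{"offset": [0, 0, 0], "spin": 0}, {"offset": [0, 0, 0], "spin": 0}, {"offset": [0, 0, 0], "spin": 0}, {"offset": [0, 0, 0], "spin": 0}], "jaw": 0.035, "newtons": 30}}

```text
time_s: 15.12
ee_pos: [556.8, 211.5, 97.8]
ee_rot: [180.0, 0.0, 170.8]
force: [-0.3, -0.9, 0.5]
gripper_width: 49.8
gripper_force: 30.0
```

{"api": "arm_command", "payload": {"motion": [{"offset": [0, 0, 0], "spin": 0}, {"offset": [0, 0, 0], "spin": 0}, {"offset": [0, 0, 0], "spin": 0}]}}

```text
time_s: 15.5
ee_pos: [556.8, 211.5, 97.8]
ee_rot: [180.0, 0.0, 170.8]
force: [0.3, 0.5, 0.6]
gripper_width: 49.9
gripper_force: 30.0
```

{"api": "arm_command", "payload": {"motion": [{"offset": [0, 0, -0.005], "spin": 0}, {"offset": [0, 0, -0.01], "spin": 0}, {"offset": [0, 0, -0.015], "spin": 0}, {"offset": [0, 0, -0.02], "spin": 0}, {"offset": [0, 0, -0.02], "spin": 0}]}}

```text
time_s: 16.12
ee_pos: [556.9, 211.5, 169.4]
ee_rot: [180.0, 0.1, 170.8]
force: [-0.8, -0.7, -1.9]
gripper_width: 49.5
gripper_force: 30.0
```

{"api": "arm_command", "payload": {"motion": [{"offset": [0, 0, -0.02], "spin": 0}, {"offset": [0, 0, -0.02], "spin": 0}, {"offset": [0, 0, -0.015], "spin": 0}, {"offset": [0, 0, -0.01], "spin": 0}, {"offset": [0, 0, 0], "spin": 0}]}}

```text
time_s: 16.75
ee_pos: [557.0, 211.5, 233.5]
ee_rot: [180.0, 0.1, 170.8]
force: [0.3, -0.6, -2.0]
gripper_width: 49.9
gripper_force: 30.0
```

{"api": "arm_command", "payload": {"motion": [{"offset": [0, 0, 0], "spin": 0}, {"offset": [0, 0, 0], "spin": 0}, {"offset": [0, 0, 0], "spin": 0}, {"offset": [0, 0, 0], "spin": 0}]}}

```text
time_s: 17.25
ee_pos: [556.7, 211.4, 232.5]
ee_rot: [-180.0, -0.0, 170.8]
force: [0.3, -0.3, -1.4]
gripper_width: 49.5
gripper_force: 30.0
```

```bash
python3 go.py 556.5 211.3 232 170.8; python3 - <<'E'
from h import *
from numpy.linalg import svd
p,d=env.grab_frame("side"); cv2.imwrite("pics/side5.png",cv2.resize(p[90:270,140:320],None,fx=3.3,fy=3.3)); P=cloud("side",d)
for n,a,b in (("outer",205,228),("inner",70,82)): print(n,rect(P,(557,212),110,a,b))
q=P.reshape(-1,3); q=q[(abs(q[:,0]-557)<110)&(abs(q[:,1]-212)<110)&(q[:,2]>208)&(q[:,2]<222)]; c=np.median(q,0); n=svd(q-q.mean(0),full_matrices=False)[2][2]; print("normal",n.round(3))
E
```

```text
t 17.25 pos [556.7 211.4 232.5] rot [-1.7999e+02 -2.0000e-02  1.7079e+02] F [ 0.3 -0.3 -1.4] w 49.5 gf 30.0
offset mm [ 0.2 -0.1  0.5] spin -0.0 world [-0.2 -0.1 -0.5]
outer (((556.5674438476562, 210.6491241455078), (163.62632751464844, 123.84919738769531), 80.83133697509766), 2082, array([533.4, 178.6, 215.7]))
inner (((558.5692138671875, 212.48330688476562), (152.14471435546875, 111.92342376708984), 80.78054809570312), 1731, array([546.4, 195.2,  77.1]))
normal [-0.008 -0.007  1.   ]
```

View pics/side5.png

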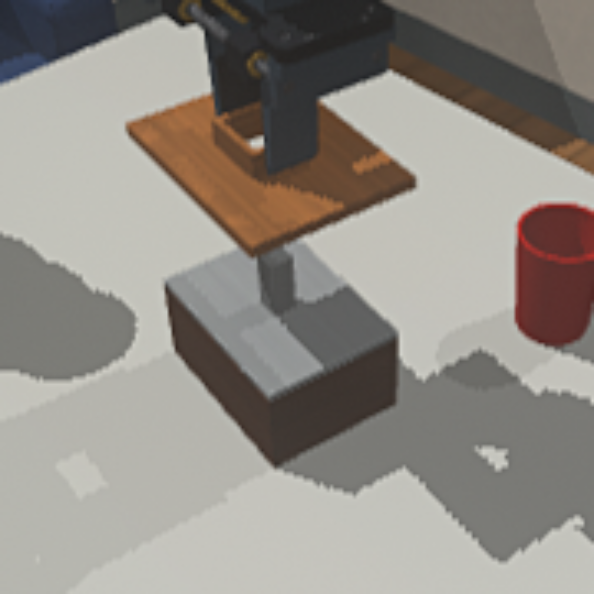

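The outer lid hangs level (crop 130–415, 95–250), 135 mm above its place. The inner lid (165–395, 245–400) is seated on the box at 76–77 mm.

```bash
python3 -c "from workcell import env; print(env.job_done())"
```

```text
the job is handed in; nothing more can be done
None
```

The job is handed in: the flap is shut, the inner lid is seated on the box, and the outer lid is held level and still about 13 cm above its place for you to take; I kept the arm clear of the cup, coaster, lamp and carousel.

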